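Bring the blue-capped tube to the reader

ROBOT

A 6-joint arm with a two-finger parallel gripper is mounted at the origin on a cart in front of the work surface, level with it; the furniture and walls round the work are solid. World frame = base frame: x ahead of the robot, y to its left, z up, the work surface at z = 0. Lengths are in m, angles in rad, forces in N, time in s.
With the tool pointing down it reaches from about 0.375 to 0.9 m from the base axis. Payload 3.1 kg.
Tool frame: the origin (TCP) lies on the centre line of the jaws, within the pads' length; the fingertips stand robot.tip_reach ahead of it and the grasp point (between the pads) lies 8 mm behind it (robot.tip_reach is the distance from the TCP to the fingertips, in m); z points along the fingers, y is the line along which they close (so a half turn about z gives the same grasp; the last joint's range is limited). The gripper opens to 87 mm and grips with 3 to 60 N. Pads are 19 mm wide; open, the fingers measure 117 mm over their backs; the gripper's body (75 mm by 190 mm) begins 51 mm behind the grasp point.
Start: joints at [1.133, 0.527, 1.433, -0, 1.181, -0.178], TCP at [0.16, 0.604, 0.234] pointing down, gripper open.
Joint ranges: [-3.08, 3.08], [-0.75, 2.2], [0.22, 2.44], [-1.43, 4.57], [0, 2.65], [-2.85, 2.85]. Speed limits (rad/s): [2.79, 2.79, 3.14, 3.14, 3.14, 3.14].

INTERFACE

Orientations are given as a unit quaternion [x, y, z, w].
In Python, from rig import robot gives the robot as it stands.
- The arm moves only by the tool jog_arm, never from a script. Its argument "motion" is one flat list of numbers, 7 for each row, row after row: the shift along the tool's x, y, z scaled (see below), then the turn, a rotation vector about the tool's x, y, z scaled (see below), then the gripper's target within -1 to 1 (shut at 1, half-way at 0, fully open at -1). In form: [x, y, z, rx, ry, rz, hand, x, y, z, rx, ry, rz, hand, ...]. A call has 1 to 12 rows; each row shifts and turns the commanded pose from where the row before left it, along the tool's axes as they then stand; what a row does not reach is not made up. The controller multiplies each number of a shift by 4 cm and each number of a turn by 4 degrees. A row lasts 1/8 s, in which the tool goes at most 62.5 mm and 10.7 degrees, less where a joint would pass 70% of its speed; a pose out of reach is approached as far as the arm can. A call with a number of a shift or a turn outside -1 to 1 is refused whole. A call with a gripper value outside its range is refused whole. The fingers move at their own pace and stop on an object; "grip_force" is the grip in N (left out, the last holds). Time passes only in rows, so rows that do not move let the fingers close. It gives the time, the measured TCP pose, the force, the opening and the grip force at its end, in the units of the state.
- robot.get_obs(): the state, without advancing time (a new reading comes with each control period).
- robot.camera(name): name is "scene" or "top"; returns the picture (480x640x3 uint8, blue, green, red); there is no depth.
- robot.calibration(name): a dict with "fx", "fy", "cx", "cy" (pixels), "R" (3x3) and "t" (3): a world point X has camera coordinates R X + t. Camera axes: x right, y down, z forward; pixel columns grow to the right and rows downward; lengths in m; the calibration is good to about 2 mm. A picture is of the moment at which its call begins. calibration takes no time and is no camera call.
- robot.hand_in(): hands the job in; it is judged then, once.
The state is a dict: "time": time; "q": joint angles; "joint_velocities": joint speeds; "joint_torque": joint torques, N m; "position": TCP position; "tool_rot": TCP orientation; "ft_force": force on the tool from outside, world axes, zero at the start; "moment": the same for the moment, N m; "grip_width": finger opening in m; "grip_force": force on a finger pad.
Only numpy, scipy, OpenCV 4.12 (cv2) and the standard library are available. Lean on these libraries where they do the work, as an engineer would, in place of code of your own. Each camera call takes 0.05 s, during which the arm holds its last target. There are 200 camera calls.

TASK

Turn the sample carousel by slowly and gently pushing one of its metal arms with a fingertip until the blue-capped tube stands squarely in front of the reader's green window, then press the reader's red start button once it is there. Push only on the arms and grip nothing: do not touch, lift or tip the tube or the vials, and leave the other things on the bench where they are. The tube must stay in front of the window.

Things in the scene. Friction and masses are not known exactly. Their poses are not given: they have to be found in the camera images.
- carousel: the fixed grey base of the carousel, a disc of 224 mm diameter and 8 mm thick screwed to the bench, with a foot of 75 mm width that carries the reader; origin under its centre at bench height, on the rotor's upright axis; +x points from the axis to the reader
- rotor: the turning part: white tray disc of 224 mm diameter (top 15 mm above the bench), hub, and four straight aluminium arms with a ring at each end. Origin on its upright axis 10 mm above the bench, z up; the arms lie 0.6 rad + k x 90 degrees from its x axis, counter-clockwise seen from above. It turns endlessly either way and stays where left (friction 0.1 N m: about 2 N at 50 mm)
- hub_top (a point): middle of the top of the aluminium hub (36 mm diameter, 64 mm above the bench), on the rotor's axis. The arms are bars 10 mm wide, 44 to 56 mm above the bench, from the hub to rings of 31 mm outside and 23 mm inside diameter centred 95 mm from the axis; the bare bar to push lies 18 to 79 mm from the axis. Each ring holds a loose tube or vial that stands on the tray and goes round with it
- read_point (a point): the point on the tray, 95 mm from the rotor's axis and 15 mm above the bench, straight in front of the middle of the reader's green window; the blue-capped tube's underside must come to it. The start places of the tube differ: it may be in any of the four rings
- blue_tube: glass sample tube with a blue screw cap (the only blue one), 18 mm diameter, cap 22 mm, 78 mm tall (top 93 mm above the bench), standing loose in a ring with about 2.5 mm play all round; origin at the centre of its underside, z up
- vial_1: frosted glass vial with a cream cap, 21 mm across the cap, 63 mm tall, standing loose in one of the rotor's rings; origin at the centre of its underside, z up
- vial_2: frosted glass vial with a cream cap, 21 mm across the cap, 63 mm tall, standing loose in one of the rotor's rings; origin at the centre of its underside, z up
- vial_3: frosted glass vial with a cream cap, 21 mm across the cap, 63 mm tall, standing loose in one of the rotor's rings; origin at the centre of its underside, z up
- reader: fixed black box on the foot of the base, 55 mm deep (along the line from the axis), 64 mm wide, with a green window on the side that faces the rotor and the red start button on top; origin at the centre of its underside, 8 mm above the bench and 155 mm from the rotor's axis; its top is 70 mm above the bench
- start_button_top (a point): centre of the upper face of the red push button, 26 mm diameter, on top of the reader, 92 mm above the bench when not pressed; it is pressed straight down
- start_button (a joint): travel of the button in m: 0 released, 0.006 fully down (needs about 4 N, springs back); pressed counts from 0.004
- wash_bottle: wash bottle with a bent spout, 61 x 98 x 187 mm, standing left of the carousel; bystander
- beaker: small glass beaker, 51 x 48 x 70 mm, standing left of the carousel; bystander
- stain_jar: ribbed blue staining jar with a white lid, 50 x 51 x 104 mm, standing right of the carousel; bystander
Things that resemble listed ones, but are neither listed nor needed, are in the scene too. What is shaped like the vial_1 but pink or purple is not meant.

How it is judged:
By the outcome, as a careful person would: the job done as asked, in the order asked, and still so for the second after the job is handed in, with the robot touching nothing.
It also fails if it takes over 48 s, if anything falls off the work surface, if the arm or the gripper's body presses on something with over 40 N, if the wrist force passes 120 N, or if a joint passes its speed limit or range.

## Working session

There is one attempt and no reset: what is moved stays moved. The work goes in short steps, Python scripts to look and compute and a tool call to move; the robot and the scene stay as the last step left them, time stands still between calls to the robot, and variables do not carry over. Pictures are saved under pics/ and viewed, at most 10 in all, crops included, and the job is handed in when it is done.

Besides the shell and the picture viewer there is one more tool, called after ">>>" as a command line: name --argument value ..., lists and objects as JSON in quotes. jog_arm: Moves the arm, as the interface text tells. Shifts and turns lie within -1 to 1; 1 stands for 4 cm of shift or 4 degrees of turn. Its arguments: {"type":"object","properties":{"motion":{"type":"array","items":{"type":"number"}},"grip_force":{"type":"number"}},"required":["motion"]}

```bash
mkdir -p pics; python3 - <<'E'
from rig import robot
import cv2
o=robot.get_obs();print(o['time'],o['position'],o['tool_rot'],o['grip_width'],robot.tip_reach)
for n in("scene","top"):
    cv2.imwrite(f'pics/{n}0.png',robot.camera(n)); c=robot.calibration(n);print(n,c)
E
```

```text
0.0 [0.15960412 0.60355222 0.232559  ] [ 1.29020702e-01  9.91641303e-01 -1.03553667e-03 -3.36016080e-04] 0.0869998408733655 0.011
scene {'fx': 558.450760189332, 'fy': 558.450760189332, 'cx': 330.14395919319423, 'cy': 238.03191939559258, 'R': array([[-0.66609867, -0.74572384,  0.01444025],
       [-0.33842306,  0.28492158, -0.8968219 ],
       [ 0.66466713, -0.60225879, -0.44215603]]), 't': array([0.37297216, 0.26624466, 0.80433981])}
top {'fx': 576.9076994478775, 'fy': 576.9076994478775, 'cx': 319.744638634684, 'cy': 236.25836203985924, 'R': array([[ 0.02792991, -0.99949902,  0.01488707],
       [-0.99491943, -0.02923681, -0.09633559],
       [ 0.09672258, -0.01212079, -0.99523757]]), 't': array([-0.01164136,  0.55501444,  1.37732804])}
```

View pics/top0.png

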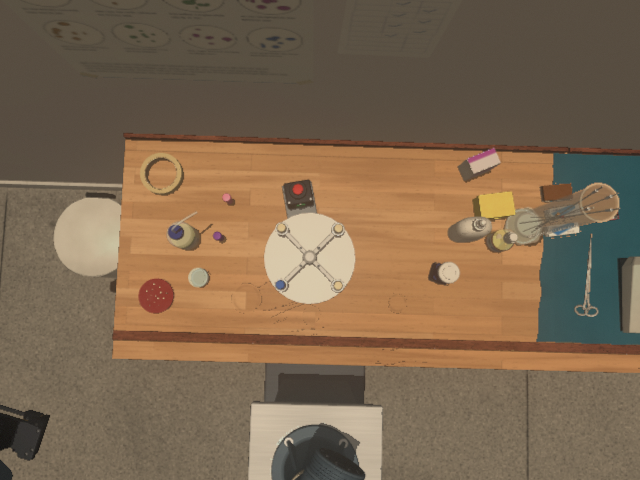

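View pics/scene0.png

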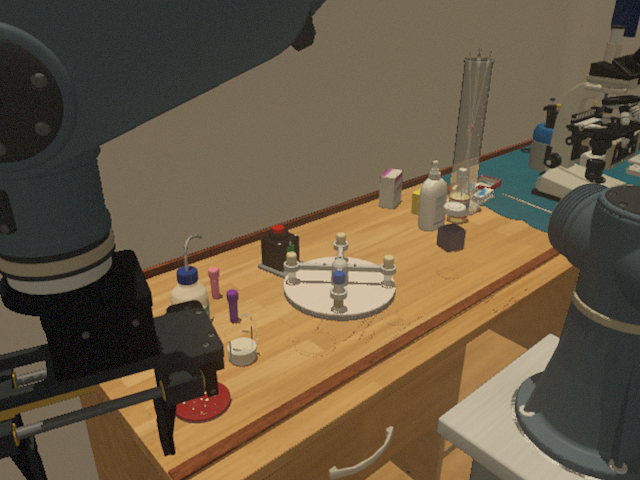

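The top view shows the carousel at (310,257), the reader at (299,195) with its red button at (298,189), and the blue cap at (281,285). Lookalikes for the blue tube are the wash bottle's blue cap (178,232), the blue-grey jar (447,273) and the purple and pink vials (218,236) and (227,198). The one in the rotor ring at (281,285) is mine. I'll check it in a crop and measure.

```bash
cat > h.py <<'E'
import numpy as np,cv2
from rig import robot
def ray(n,u,v,z):
    c=robot.calibration(n);R=np.array(c['R']);t=np.array(c['t'])
    d=R.T@np.array([(u-c['cx'])/c['fx'],(v-c['cy'])/c['fy'],1]);o=-R.T@t
    return o+d*(z-o[2])/d[2]
def proj(n,X):
    c=robot.calibration(n);p=np.array(c['R'])@X+c['t'];return np.array([c['fx']*p[0]/p[2]+c['cx'],c['fy']*p[1]/p[2]+c['cy']])
def blob(m):
    n,l,s,c=cv2.connectedComponentsWithStats(m.astype('uint8'));i=1+np.argmax(s[1:,4]);return c[i],s[i]
def look(name=None):
    im=robot.camera('top');x0,y0,w,h=245,165,130,145
    cr=im[y0:y0+h,x0:x0+w];b,g,r=[cr[...,i].astype(int) for i in range(3)]
    out={}
    for k,m,z in(('red',(r>120)&(g<70)&(b<70),.092),('blue',(b>r+35)&(b>70),.093)):
        c,s=blob(m);u=c+[x0,y0];out[k]=(u,s[4],ray('top',*u,z))
    if name: cv2.imwrite(name,cv2.resize(cr,None,fx=4,fy=4,interpolation=cv2.INTER_CUBIC))
    return im,out
E
python3 - <<'E'
from h import *
im,o=look('pics/c1.png')
for k in o:print(k,o[k])
hs=cv2.cvtColor(im,cv2.COLOR_BGR2HSV);m=(hs[...,1]<60)&(hs[...,2]>150);m[:205]=0;m[310:]=0;m[:,:255]=0;m[:,365:]=0
mm=cv2.morphologyEx(m.astype('uint8'),cv2.MORPH_OPEN,np.ones((5,5)))
c=max(cv2.findContours(mm,0,1)[0],key=cv2.contourArea);e=cv2.fitEllipse(cv2.convexHull(c));print(e,ray('top',*e[0],.015))
E
```

```text
red (array([297.33333333, 187.15384615]), np.int32(39), array([0.66257639, 0.06067389, 0.092     ]))
blue (array([279.82978723, 284.23404255]), np.int32(47), array([0.43527967, 0.09367193, 0.093     ]))
((296.7101135253906, 245.1698455810547), (50.62161636352539, 83.75416564941406), 44.08628463745117) [0.53269443 0.05991559 0.015     ]
```

View pics/c1.png

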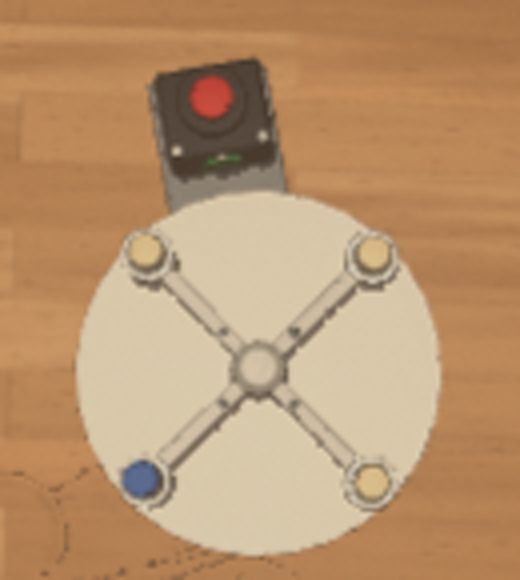

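```bash
python3 - <<'E'
from h import *
f=lambda u,v:(u/4+245-.4,v/4+165-.4)
hub=ray('top',*f(259,368),.064);d=ray('top',*f(259,373.5),.015)
red=ray('top',*f(212,96),.092);blue=ray('top',*f(142,479),.093)
v=[ray('top',*f(*p),.078) for p in((146,252),(375,254),(373,482))]
print(hub,d,red,blue,v)
c=(hub+d)/2
caps=[blue]+v
print('caps centre',np.mean(caps,0))
A=lambda p,c=hub:np.degrees(np.arctan2(p[1]-c[1],p[0]-c[0]))
for cc in(hub,d,c):print(A(red,cc),np.hypot(*(red-cc)[:2]),[A(p,cc) for p in caps],[np.hypot(*(p-cc)[:2]) for p in caps])
E
```

```text
[0.50256612 0.02790061 0.064     ] [0.50220037 0.028039   0.015     ] [0.65917213 0.05994254 0.092     ] [0.4350317  0.09304261 0.093     ] [array([0.56788912, 0.09609187, 0.078     ]), array([ 0.57068549, -0.03827076,  0.078     ]), array([ 0.43724756, -0.04041984,  0.078     ])]
caps centre [0.50271347 0.02761097 0.08175   ]
11.563250530889045 0.15985032195074897 [np.float64(136.03304561850257), np.float64(46.230685634116384), np.float64(-44.1689379155594), np.float64(-133.7132041422438)] [np.float64(0.09383165457603833), np.float64(0.09443061994829313), np.float64(0.09496787854973172), np.float64(0.09452089027599027)]
11.488529510441762 0.1601810495103224 [np.float64(135.93845323226512), np.float64(46.012698061749525), np.float64(-44.07542479225447), np.float64(-133.49462778859177)] [np.float64(0.0934724571840698), np.float64(0.09458438225705092), np.float64(0.09532678404662122), np.float64(0.09436885169018026)]
11.525851411475106 0.16001565171225074 [np.float64(135.98584012639898), np.float64(46.12160318218566), np.float64(-44.1220931686132), np.float64(-133.6040039322911)] [np.float64(0.0936520239725521), np.float64(0.09450733010347165), np.float64(0.09514729961673626), np.float64(0.0944446991728367)]
```

The crop confirms the blue cap in the rotor's lower-left ring, crop pixel (142,479), and the button at (212,96). The axis is at (0.5025, 0.028), the reader lies at 11.5° and the blue tube at 136°, so the rotor has to turn about 124.6° clockwise. I'll push the 46° vial arm with closed fingertips, turning the tool along with it.

>>> jog_arm --motion '[-0.4,-0.35,0,0,0,0,1,-0.8,-0.7,0,0,0,0,1,-0.8,-0.7,0,0,0,0,1,-0.8,-0.7,0,0,0,0,1,-0.8,-0.7,0,0,0,0,1,-0.8,-0.7,0,0,0,0,1,-0.8,-0.7,0,0,0,0,1,-0.8,-0.7,0,0,0,0,1,-0.8,-0.7,0,0,0,0,1,-0.8,-0.7,0,0,0,0,1,-0.8,-0.7,0,0,0,0,1,-0.8,-0.7,0,0,0,0,1]'

```text
time: 1.65
position: [0.4333, 0.1963, 0.2336]
tool_rot: [0.129, 0.992, -0.0, -0.0]
ft_force: [0.9, 0.5, 1.0]
grip_width: 0.0005
grip_force: 0.0
```

>>> jog_arm --motion '[-0.67,-0.55,0,0,0,0,1,-0.67,-0.55,0,0,0,0,1,-0.67,-0.55,0,0,0,0,1,-0.67,-0.55,0,0,0,0,1,0,0,0,0,0,0.91,1,0,0,0,0,0,0.91,1,0,0,0,0,0,0.91,1,0,0,0,0,0,0.91,1,0,0,0,0,0,0.91,1,0,0,0,0,0,0.91,1,0,0,0,0,0,0.91,1,0,0,0,0,0,0.91,1]'

```text
time: 3.15
position: [0.5134, 0.0851, 0.2335]
tool_rot: [0.375, 0.927, -0.0, -0.0]
ft_force: [-0.0, -0.2, -0.1]
grip_width: 0.0002
grip_force: 0.0
```

```bash
cat >> h.py <<'E'
C=np.array([.5025,.028])
def bar(phi=None):
    from scipy.spatial.transform import Rotation as Q
    o=robot.get_obs();R=Q.from_quat(o['tool_rot']).as_matrix();d=np.array(o['position'])[:2]-C
    print('t',o['time'],'pos',np.round(o['position'],4),'yawY',round(np.degrees(np.arctan2(R[1,1],R[0,1])),2),'zaxis',np.round(R[:,2],3),'d,r',d@R[:2,0],d@R[:2,1],'f',np.round(o['ft_force'],2))
E
python3 -c "
from h import *
bar()"
```

```text
t 3.15 pos [0.5134 0.0851 0.2335] yawY 45.9 zaxis [-0.001 -0.    -1.   ] d,r 0.03197411702177658 0.04859402260391678 f [-0.02 -0.25 -0.11]
```

>>> jog_arm --motion '[0,0,0.8,0,0,0,1,0,0,0.8,0,0,0,1,0,0,0.8,0,0,0,1,0,0,0.8,0,0,0,1,0,0,0.6,0,0,0,1,0,0,0.4,0,0,0,1,0,0,0.3,0,0,0,1,0,0,0.09,0,0,0,1,-0.08,0,0,0,0,0,1,-0.08,0,0,0,0,0,1,-0.08,0,0,0,0,0,1,-0.05,0,0,0,0,0,1]'

```text
time: 4.65
position: [0.5232, 0.078, 0.0503]
tool_rot: [0.374, 0.927, 0.0, 0.0]
ft_force: [0.3, -0.0, -0.1]
grip_width: 0.0004
grip_force: 0.0
```

```bash
python3 -c "
from h import *
bar()
look('pics/c2.png')"
```

```text
t 4.65 pos [0.5232 0.078  0.0503] yawY 46.04 zaxis [ 0.001 -0.    -1.   ] d,r 0.019752037260088017 0.050348913281421485 f [ 0.32 -0.02 -0.07]Traceback (most recent call last):
  File "<string>", line 4, in <module>
    look('pics/c2.png')
    ~~~~^^^^^^^^^^^^^^^
  File "h.py", line 16, in look
    c,s=blob(m);u=c+[x0,y0];out[k]=(u,s[4],ray('top',*u,z))
        ~~~~^^^
  File "h.py", line 10, in blob
    n,l,s,c=cv2.connectedComponentsWithStats(m.astype('uint8'));i=1+np.argmax(s[1:,4]);return c[i],s[i]
                                                                    ~~~~~~~~~^^^^^^^^^
    return _wrapfunc(a, 'argmax', axis=axis, out=out, **kwds)
    return bound(*args, **kwds)
ValueError: attempt to get argmax of an empty sequence
```

>>> jog_arm --motion '[-0.03,0,0,0,0,0,1,-0.03,0,0,0,0,0,1,-0.03,0,0,0,0,0,1,-0.02,0,0,0,0,0,1,-0.02,0,0,0,0,0,1]'

```text
time: 5.32
position: [0.5259, 0.075, 0.0499]
tool_rot: [0.374, 0.927, 0.0, -0.001]
ft_force: [-0.5, 3.4, 1.6]
grip_width: 0.0006
grip_force: 1.3
```

```bash
python3 -c "
from h import *
bar()"
```

```text
t 5.325 pos [0.5259 0.075  0.0499] yawY 46.03 zaxis [-0.001  0.001 -1.   ] d,r 0.01577603846241128 0.05012644224935878 f [-0.54  3.41  1.6 ]
```

>>> jog_arm --motion '[-0.044,0.0128,0,0,0,0.5,1,-0.044,0.0128,0,0,0,0.5,1,-0.044,0.0128,0,0,0,0.5,1,-0.044,0.0128,0,0,0,0.5,1,-0.044,0.0128,0,0,0,0.5,1,-0.044,0.0128,0,0,0,0.5,1,-0.044,0.0128,0,0,0,0.5,1,-0.044,0.0128,0,0,0,0.5,1,-0.044,0.0128,0,0,0,0.5,1,-0.044,0.0128,0,0,0,0.5,1,-0.044,0.0128,0,0,0,0.5,1,-0.044,0.0128,0,0,0,0.5,1]'

```text
time: 6.82
position: [0.5434, 0.0608, 0.0499]
tool_rot: [0.56, 0.829, -0.0, -0.0]
ft_force: [-1.4, 1.7, -0.2]
grip_width: 0.0008
grip_force: 1.3
```

```bash
python3 -c "
from h import *
bar()
cv2.imwrite('pics/s2.png',robot.camera('scene')[200:350,220:440].repeat(3,0).repeat(3,1))"
```

```text
t 6.825 pos [0.5434 0.0608 0.0499] yawY 21.92 zaxis [-0. -0. -1.] d,r 0.015148282762083881 0.050185294156956425 f [-1.39  1.74 -0.18]
```

View pics/s2.png

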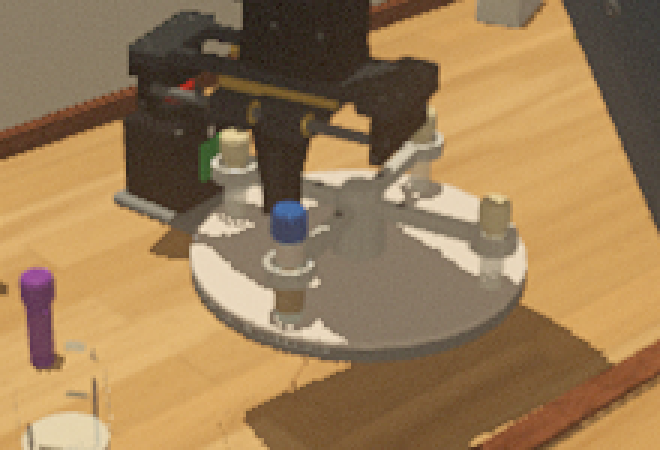

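The picture shows the fingers pushing the bar and the rotor turning, with the tube upright at (290,250). I'll carry on.

>>> jog_arm --motion '[-0.044,0.0128,0,0,0,0.5,1,-0.044,0.0128,0,0,0,0.5,1,-0.044,0.0128,0,0,0,0.5,1,-0.044,0.0128,0,0,0,0.5,1,-0.044,0.0128,0,0,0,0.5,1,-0.044,0.0128,0,0,0,0.5,1,-0.044,0.0128,0,0,0,0.5,1,-0.044,0.0128,0,0,0,0.5,1,-0.044,0.0128,0,0,0,0.5,1,-0.044,0.0128,0,0,0,0.5,1,-0.044,0.0128,0,0,0,0.5,1,-0.044,0.0128,0,0,0,0.5,1]'

```text
time: 8.38
position: [0.5536, 0.0414, 0.05]
tool_rot: [0.72, 0.694, 0.0, 0.0]
ft_force: [-1.8, 2.3, -1.2]
grip_width: 0.0003
grip_force: 1.2
```

>>> jog_arm --motion '[-0.044,0.0128,0,0,0,0.5,1,-0.044,0.0128,0,0,0,0.5,1,-0.044,0.0128,0,0,0,0.5,1,-0.044,0.0128,0,0,0,0.5,1,-0.044,0.0128,0,0,0,0.5,1,-0.044,0.0128,0,0,0,0.5,1,-0.044,0.0128,0,0,0,0.5,1,-0.044,0.0128,0,0,0,0.5,1,-0.044,0.0128,0,0,0,0.5,1,-0.044,0.0128,0,0,0,0.5,1,-0.044,0.0128,0,0,0,0.5,1,-0.044,0.0128,0,0,0,0.5,1]'

```text
time: 9.88
position: [0.5549, 0.0196, 0.05]
tool_rot: [0.848, 0.529, 0.0, 0.0]
ft_force: [-0.8, 2.5, 0.7]
grip_width: 0.0005
grip_force: 1.2
```

```bash
python3 -c "
from h import *
bar()"
```

```text
t 9.875 pos [0.5549 0.0196 0.05  ] yawY -26.08 zaxis [ 0. -0. -1.] d,r 0.015458085975267525 0.050783943202680225 f [-0.78  2.5   0.67]
```

>>> jog_arm --motion '[-0.044,0.0128,0,0,0,0.5,1,-0.044,0.0128,0,0,0,0.5,1,-0.044,0.0128,0,0,0,0.5,1,-0.044,0.0128,0,0,0,0.5,1,-0.044,0.0128,0,0,0,0.5,1,-0.044,0.0128,0,0,0,0.5,1,-0.044,0.0128,0,0,0,0.5,1,-0.044,0.0128,0,0,0,0.5,1,-0.044,0.0128,0,0,0,0.5,1,-0.044,0.0128,0,0,0,0.5,1,-0.044,0.0128,0,0,0,0.5,1,-0.044,0.0128,0,0,0,0.5,1]'

```text
time: 11.38
position: [0.5471, -0.0009, 0.05]
tool_rot: [0.94, 0.341, 0.0, 0.0]
ft_force: [0.6, 3.8, -0.3]
grip_width: 0.0006
grip_force: 1.2
```

>>> jog_arm --motion '[-0.044,0.0128,0,0,0,0.5,1,-0.044,0.0128,0,0,0,0.5,1,-0.044,0.0128,0,0,0,0.5,1,-0.044,0.0128,0,0,0,0.5,1,-0.044,0.0128,0,0,0,0.5,1,-0.044,0.0128,0,0,0,0.5,1,-0.044,0.0128,0,0,0,0.5,1,-0.044,0.0128,0,0,0,0.5,1,-0.044,0.0128,0,0,0,0.5,1,-0.044,0.0128,0,0,0,0.5,1]'

```text
time: 12.62
position: [0.5347, -0.0143, 0.05]
tool_rot: [0.985, 0.173, 0.0, 0.0]
ft_force: [2.0, 1.9, -0.3]
grip_width: 0.0003
grip_force: 1.2
```

```bash
python3 -c "
from h import *
bar()
im=robot.camera('top')
cv2.imwrite('pics/t3.png',cv2.resize(im[165:310,245:375],None,fx=4,fy=4,interpolation=cv2.INTER_CUBIC))
cv2.imwrite('pics/s3.png',cv2.resize(robot.camera('scene')[200:350,220:440],None,fx=3,fy=3))"
```

```text
t 12.625 pos [ 0.5347 -0.0143  0.05  ] yawY -70.08 zaxis [ 0. -0. -1.] d,r 0.015859532454508107 0.05069671045557732 f [ 2.01  1.95 -0.33]
```

View pics/t3.png

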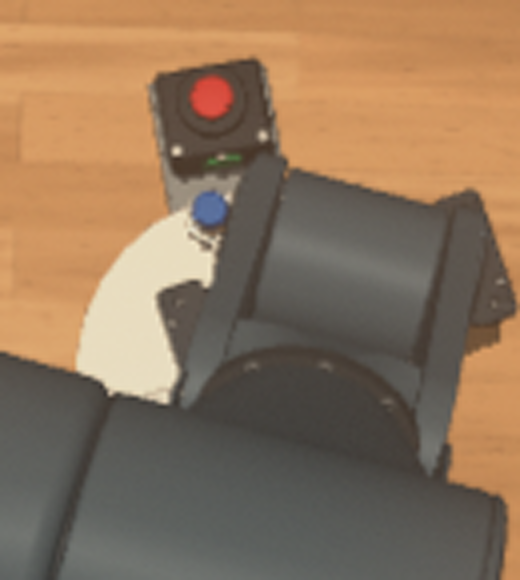

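The top view shows the blue cap at crop (209,209), a few degrees short of the window.

```bash
python3 -c "
from h import *
b=ray('top',209/4+244.6,209/4+164.6,.093)
d=b[:2]-C;print(b,np.hypot(*d),np.degrees(np.arctan2(d[1],d[0])))
for a in (11.5,19.5):
  p=np.r_[C+.095*np.array([np.cos(np.radians(a)),np.sin(np.radians(a))]),.093];print(a,(proj('top',p)-[244.6,164.6])*4)
"
```

```text
[0.59244997 0.05955175 0.093     ] 0.09532318732008084 19.329339238073885
11.5 [230.86092448 204.28293975]
19.5 [208.703097   209.67262294]
```

>>> jog_arm --motion '[-0.044,0.0128,0,0,0,0.5,1,-0.044,0.0128,0,0,0,0.5,1,-0.033,0.0096,0,0,0,0.375,1,-0.022,0.0064,0,0,0,0.25,1,-0.011,0.0032,0,0,0,0.125,1,0,0,0,0,0,0,1]'

```text
time: 13.48
position: [0.5293, -0.0178, 0.05]
tool_rot: [0.994, 0.114, 0.0, 0.0]
ft_force: [2.1, 0.8, 0.8]
grip_width: 0.0007
grip_force: 1.0
```

```bash
python3 -c "
from h import *
bar()
im=robot.camera('top')
cv2.imwrite('pics/t4.png',cv2.resize(im[180:240,270:330],None,fx=10,fy=10,interpolation=cv2.INTER_CUBIC))"
```

```text
t 13.475 pos [ 0.5293 -0.0178  0.05  ] yawY -76.94 zaxis [ 0. -0. -1.] d,r 0.015778446437703295 0.05068236787387165 f [2.08 0.75 0.82]
```

View pics/t4.png

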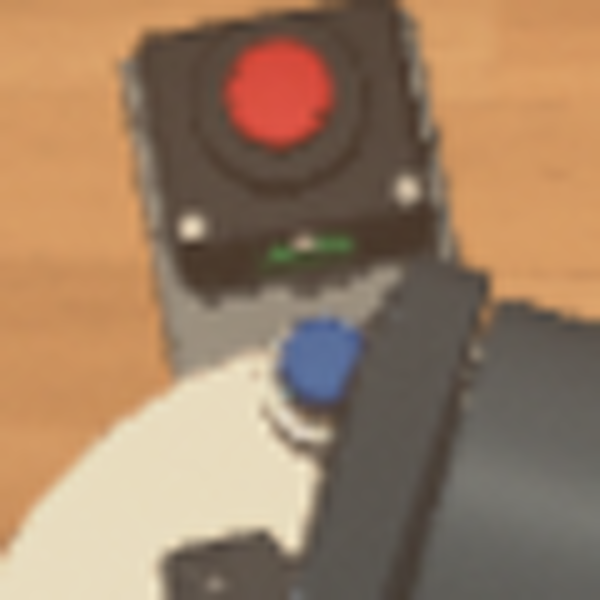

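```bash
python3 -c "
from h import *
g=lambda u,v,z:ray('top',u/10+269.55,v/10+179.55,z)[:2]
A=lambda d:np.degrees(np.arctan2(d[1],d[0]))
print('cap',A(g(322,360,.093)-C))
r=g(279,92,.092);print('red',r,A(r-C))
s1,s2=g(191,227,.07),g(407,189,.07);m=(s1+s2)/2
print('screws mid',A(m-C),np.hypot(*(m-C)),'perp',A(s1-s2)-90, 'red-screw',A(r-m))
"
```

```text
cap 12.248221200614596
red [0.65880641 0.06028166] 11.669123078761931
screws mid 11.632545307257159 0.1353374212219831 perp 11.825890963821834 red-screw 11.873110765731791
```

About 0.6° is left. I'll nudge it, back off from the bar, lift clear and look.

>>> jog_arm --motion '[-0.007,0.002,0,0,0,0.08,1,-0.007,0.002,0,0,0,0.08,1,0,0,0,0,0,0,1,0.06,0,0,0,0,0,1,0.12,0,0,0,0,0,1,0.12,0,0,0,0,0,1,0,0,-0.4,0,0,0,1,0,0,-0.8,0,0,0,1,0,0,-0.8,0,0,0,1,0,0,-0.6,0,0,0,1,0,0,-0.3,0,0,0,1]'

```text
time: 14.9
position: [0.541, -0.0155, 0.1682]
tool_rot: [0.994, 0.108, 0.001, 0.001]
ft_force: [-0.2, 0.0, 0.1]
grip_width: 0.0
grip_force: 0.0
```

```bash
python3 -c "
from h import *
bar()"
```

```text
t 14.9 pos [ 0.541  -0.0155  0.1682] yawY -77.58 zaxis [ 0.003 -0.001 -1.   ] d,r 0.028292584249911712 0.05074799921031662 f [-0.25  0.01  0.08]
```

>>> jog_arm --motion '[0,0.5,0,0,0,0,1,0,0.9,0,0,0,0,1,0,0.9,0,0,0,0,1,0,0.9,0,0,0,0,1,0,0.6,0,0,0,0,1,0,0,0,0,0,0,1]'

```text
time: 15.65
position: [0.5732, -0.166, 0.1651]
tool_rot: [0.994, 0.107, -0.0, -0.0]
ft_force: [0.7, 0.3, -0.9]
grip_width: 0.0004
grip_force: 0.0
```

```bash
python3 -c "
from h import *
bar()
im=robot.camera('top')
cv2.imwrite('pics/t5.png',cv2.resize(im[180:310,260:370],None,fx=5,fy=5,interpolation=cv2.INTER_CUBIC)[:600])"
```

```text
t 15.65 pos [ 0.5732 -0.166   0.1651] yawY -77.76 zaxis [-0.001  0.    -1.   ] d,r 0.0279690557322321 0.20454107067899588 f [ 0.71  0.28 -0.88]
```

View pics/t5.png

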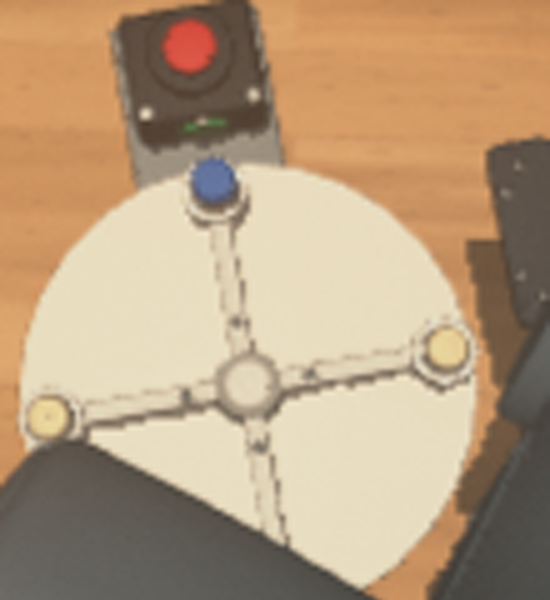

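The view is clear: blue cap (213,180) in front of the window (203,126), vial caps at (447,347) and (49,417), hub at (249,385).

```bash
python3 -c "
from h import *
g=lambda u,v,z:ray('top',u/5+259.6,v/5+179.6,z)[:2]
A=lambda d:np.degrees(np.arctan2(d[1],d[0]))
b=g(213,180,.093);print('cap',A(b-C),np.hypot(*(b-C)))
v1,v2=g(447,347,.078),g(49,417,.078);print('vials',A(v1-C)+90,A(v2-C)-90,A(v2-v1)-90)
h=g(249,385,.064);print('hub',h,A(b-h))
r=g(190,46,.092);print('red',r,A(r-C)); m=(g(146,113,.07)+g(253,94,.07))/2;print(A(m-C),A(g(203,126,.07)-C))
o=robot.get_obs();d=r-o['position'][:2];t=np.radians(-77.76);print('delta tool x,y mm',1e3*(d@[-np.sin(t),np.cos(t)]),1e3*(d@[np.cos(t),np.sin(t)]))
"
```

```text
cap 11.642013275291271 0.09520930658559745
vials 12.030306848255648 11.259302667490616 11.645250930114784
hub [0.50256953 0.02778264] 11.778604512353072
red [0.65869881 0.05992756] 11.552315419445481
11.57456137120502 11.672434179092614
delta tool x,y mm 131.70681756754388 -200.89559066936252
```

The tube stands at 11.64° and the reader at about 11.6°, so it is aligned. Next I'll move over the button.

>>> jog_arm --motion '[0.25,-0.36,0,0,0,0,1,0.5,-0.76,0,0,0,0,1,0.5,-0.76,0,0,0,0,1,0.5,-0.76,0,0,0,0,1,0.5,-0.76,0,0,0,0,1,0.5,-0.76,0,0,0,0,1,0.35,-0.55,0,0,0,0,1,0.19,-0.31,0,0,0,0,1,0,0,0,0,0,0,1]'

```text
time: 16.82
position: [0.6581, 0.0627, 0.1659]
tool_rot: [0.994, 0.11, -0.0, -0.0]
ft_force: [0.4, -0.5, 0.1]
grip_width: 0.0002
grip_force: 0.0
```

```bash
python3 -c "
from h import *
bar()
o=robot.get_obs();d=np.array([.6588,.0600])-o['position'][:2];t=np.radians(-77.76);print('delta tool x,y mm',1e3*(d@[-np.sin(t),np.cos(t)]),1e3*(d@[np.cos(t),np.sin(t)]))
"
```

```text
t 16.825 pos [0.6581 0.0627 0.1659] yawY -77.41 zaxis [-0.001  0.    -1.   ] d,r 0.15937163088497114 4.670063526137185e-05 f [ 0.36 -0.53  0.14]
delta tool x,y mm 0.1622281937132228 2.7835656389698795
```

>>> jog_arm --motion '[0,0.07,0.6,0,0,0,1,0,0,0.5,0,0,0,1,0,0,0.3,0,0,0,1,0,0,0.1,0,0,0,1,0,0,0.05,0,0,0,1,0,0,0.05,0,0,0,1,0,0,0.05,0,0,0,1,0,0,0.05,0,0,0,1,0,0,0.03,0,0,0,1,0,0,0,0,0,0,1]'

```text
time: 18.08
position: [0.6597, 0.0577, 0.0975]
tool_rot: [0.994, 0.108, 0.001, 0.0]
ft_force: [-0.6, -0.8, 5.3]
grip_width: 0.0003
grip_force: 2.5
```

>>> jog_arm --motion '[0,0,0.03,0,0,0,1,0,0,0,0,0,0,1]'

```text
time: 18.32
position: [0.6597, 0.0577, 0.0973]
tool_rot: [0.994, 0.108, 0.001, 0.0]
ft_force: [-2.6, -1.0, 10.3]
grip_width: 0.0007
grip_force: 5.1
```

The force rose to 10 N with almost no travel, so the button is fully down. I'll lift, retreat and check.

>>> jog_arm --motion '[0,0,-0.1,0,0,0,1,0,0,-0.3,0,0,0,1,0,0,-0.7,0,0,0,1,0,0,-0.7,0,0,0,1,0,0,-0.5,0,0,0,1,0,0.6,0,0,0,0,1,0,0.8,0,0,0,0,1,0,0.8,0,0,0,0,1,0,0.8,0,0,0,0,1,0,0.8,0,0,0,0,1,0,0.5,0,0,0,0,1,0,0,0,0,0,0,1]'

```text
time: 19.82
position: [0.6958, -0.1122, 0.1865]
tool_rot: [0.994, 0.107, -0.001, -0.0]
ft_force: [-1.3, 0.4, 0.1]
grip_width: 0.0002
grip_force: 0.0
```

```bash
python3 -c "
from h import *
bar()
im=robot.camera('top')
cv2.imwrite('pics/t6.png',cv2.resize(im[180:310,260:370],None,fx=5,fy=5,interpolation=cv2.INTER_CUBIC)[:600])"
```

```text
t 19.825 pos [ 0.6958 -0.1122  0.1865] yawY -77.75 zaxis [-0.001  0.    -1.   ] d,r 0.15914770761719482 0.17800477818316326 f [-1.3   0.4   0.14]
```

View pics/t6.png

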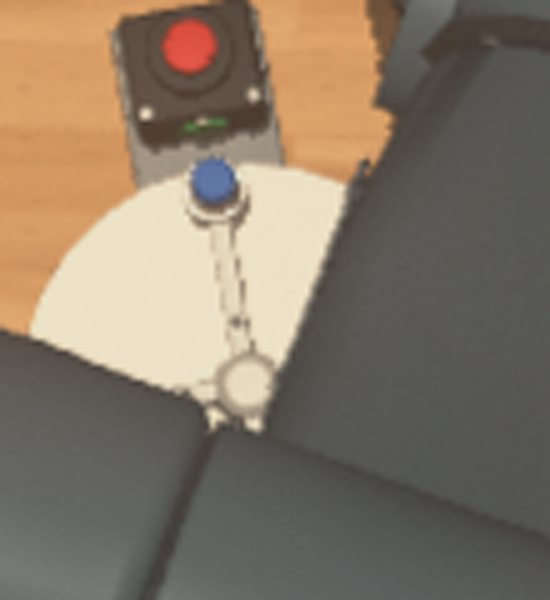

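The blue cap is still at (213,180) in front of the window, the button at (190,46) is released, and the arm is clear of everything.

```bash
python3 -c "
from rig import robot
print(robot.hand_in())"
```

```text
the job is handed in; nothing more can be done
None
```

I turned the carousel by pushing one arm until the blue-capped tube stood in front of the reader's window, within about 0.1° by the camera, then pressed the start button fully. I lifted the gripper clear and handed in at about 20 s.

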